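# Swing the reagent tray into its dock and cover it

### The job

The blue reagent tray has been put down crosswise at the aluminium docking fence. Without lifting it off the bench, push it round a quarter turn (anticlockwise seen from above), its far right corner held against the rubber-tipped lug, until its long side is flush along the fence and its end is up against the lug. Then take the loose blue cover by its handle and set it on the tray so that it drops in level all round; do not ram the tray into the fence, press hard on it with the cover, or disturb the blue-capped cup, the amber bottle or the culture dish.

Things in the scene. Friction and masses are not known exactly. Their poses are not given: they have to be found in the camera images.
- dock: Fixed aluminium fence, 36 mm high. Origin on the bench in the inside corner of fence and lug. Its flat face is the plane x = 0 of this frame, looks along -x towards the robot (yaw within 0.2 rad) and runs 200 mm from the origin along -y. At the origin a lug 16 mm thick (y = 0 to +0.016) sticks out from the face to x = -0.025, with a half-round black rubber tip of 8 mm radius.
- dock_home (a point): Point on the bench at (-0.055, -0.085, 0) of the dock frame where the docked tray's origin belongs; there the tray is turned +pi/2 about z from the dock's axes. Behind the fence a bolting foot 5 mm high reaches to x = 0.042 of the dock frame.
- tray: Blue open tray, 170 mm (its x) by 110 mm (y) by 60 mm high, walls 5 mm, about 0.8 kg with the green tube rack fixed in it (below 50 mm). Origin at the centre of its underside. Sliding takes a few newtons. At the start its +x end is near the lug, its axes within 0.1 rad of the dock's. A push on its +y face near its -x end, its +x end face bearing on the lug, turns it +pi/2.
- tray_pivot_corner (a point): Bottom corner of the tray at (+0.085, -0.055, 0) of the tray frame: the corner to be held at the lug; it belongs in the dock's inside corner (the dock's origin).
- tray_far_corner (a point): Bottom corner of the tray at (-0.085, -0.055, 0) of the tray frame: the other end of the long side that must lie flush on the fence. Pushing the sliding tray takes up to about 12 N, more means it bears on fence or lug; 14 to 25 N is enough to press it home.
- cover: Blue loose cover, 0.15 kg, handle up; the tall water bath stands close behind it. Origin: centre of underside. Plug 152 (x) x 92 (y) mm, 8 mm deep; above it a plate 166 x 106 mm, z = 0.008 to 0.013. Seated, the plug is inside the tray (4 mm play each side), the plate rests on the rim, and the origin is 52 mm above the tray's with the x axes parallel, either way round.
- cover_handle (a point): Grip point in the cover's black handle, 42 mm above the cover's origin. The handle is an upright solid fin, 80 mm long in the cover's x, 16 mm thick in y, from the plate (z = 0.013) up to z = 0.051. Pinch it across y from above, firmly (60 N), or the cover swings in the grip.
- cup_blue: Sample cup with blue lid, 56 mm wide, 58 mm high, standing loose beyond the open end of the fence; origin at the centre of its underside. Leave alone.
- amber_bottle: Amber reagent bottle with black cap, 74 mm wide, 160 mm high, standing loose to the left of the lug; origin at the centre of its underside. Leave alone.
- petri: Closed culture dish, 94 mm wide, 16 mm high, lying loose on the bench to the left of the tray; origin at the centre of its underside. Leave alone.

How it is judged:
On the way, in this order (a step that is already met when the one before it is completed fails the run):
1. the tray is turned a quarter turn and sits home: long side flush on the fence, end against the lug (x of each of tray_pivot_corner, tray_far_corner in the frame of dock above -0.003 m and y of tray_pivot_corner in the frame of dock between -0.004 and 0.004 m and angle between tray's own z axis and vertical below 0.03 rad), for 0.2 s.
2. the cover is seated level on the docked tray (horizontal distance between cover and tray below 0.007 m and z of cover in the frame of tray below 0.0545 m and angle between cover's own z axis and vertical below 0.025 rad and angle between the x axis of cover and the x axis of tray, either way round below 0.12 rad), for 0.2 s.
At the end, for the whole second after the job is handed in: The tray's long side is within 3 mm of the fence at both ends, its end within 4 mm of the lug, it stands flat; the cover is seated in its rim (within 2.5 mm of full depth, level within 0.025 rad, centred within 7 mm, turned with the tray within 0.12 rad); both at rest (all of step 1 and all of step 2 and linear speed of each of tray, cover below 0.01 m/s); the robot touches nothing.
It fails at once if the tray is lifted off the bench or tipped (height (world z) of tray above 0.012 m or angle between tray's own z axis and vertical above 0.15 rad).
It fails at once if the tray is rammed against the fence or lug (over 60 N) (contact force between tray and dock above 60 N).
It fails at once if the cover is pressed hard or dropped on the tray (over 60 N) (contact force between cover and tray above 60 N).
It fails at once if the cup, the bottle or the culture dish is disturbed (distance of any of cup_blue, amber_bottle, petri from where it was at the start of the episode above 0.02 m or angle between any of cup_blue, amber_bottle, petri's own z axis and vertical above 0.3 rad).
It also fails if it takes over 72 s, if anything falls off the work surface, if the arm or the gripper's body presses on something with over 40 N, if the wrist force passes 120 N, or if a joint passes its speed limit or range.

### The arm

A 7-joint arm with a two-finger parallel gripper is mounted at the origin on a cart in front of the work surface, level with it; the furniture and walls round the work are solid. World frame = base frame: x ahead of the robot, y to its left, z up, the work surface at z = 0. Lengths are in m, angles in rad, forces in N, time in s.
With the tool pointing down it reaches from about 0.4 to 0.85 m from the base axis. Payload 4.5 kg.
Tool frame: the origin (TCP) lies where the fingers leave the gripper's body, on its centre line; the fingertips stand 64 mm ahead of it and the grasp point (between the pads) lies 45 mm ahead of it; z points along the fingers, y is the line along which they close (so a half turn about z gives the same grasp; the last joint's range is limited). The gripper opens to 88 mm and grips with 3 to 60 N. Pads are 18 mm wide; open, the fingers measure 123 mm over their backs; the gripper's body (75 mm by 187 mm) begins 45 mm behind the grasp point.
Start: joints at [-1.136, 0.689, -0.195, 1.565, 0.157, 0.902, -0.215], TCP at [0.244, 0.575, 0.303] pointing down, gripper open.
Joint ranges: [-3.01, 3.01], [-0.46, 2.08], [-1.47, 1.51], [0.13, 2.56], [-1, 4.14], [0.04, 2.09], [-2.66, 2.66]. Speed limits (rad/s): [2.57, 2.57, 3.14, 3.14, 3.14, 3.14, 3.14].

### API

Orientations are given as a unit quaternion [x, y, z, w].
In Python, from plant import r gives the robot as it stands.
- The arm moves only by the tool play_rows, never from a script. Its arguments are lists of equal length, an entry for each row: "translation": the shift along the tool's x, y, z in m, a list of three; "delta_rot": the turn, a rotation vector about the tool's x, y, z in degrees, a list of three; "grip": the opening, from -1 (shut) to 1 (fully open). In form: {"translation": [[x, y, z], ...], "delta_rot": [[rx, ry, rz], ...], "grip": [grip, ...]}. A call has 1 to 20 rows; each row shifts and turns the commanded pose from where the row before left it, along the tool's axes as they then stand; what a row does not reach is not made up. A row lasts 1/8 s, in which the tool goes at most 62.5 mm and 10.7 degrees, less where a joint would pass 70% of its speed; a pose out of reach is approached as far as the arm can. A call with a gripper value outside its range is refused whole. The fingers move at their own pace and stop on an object; "squeeze" is the grip in N (left out, the last holds). Time passes only in rows, so rows that do not move let the fingers close. It gives the time, the measured TCP pose, the force, the opening and the grip force at its end, in the units of the state.
- r.get_state(): the state, without advancing time (a new reading comes with each control period).
- r.snapshot(name): name is "scene" or "top"; returns the picture (480x640x3 uint8, blue, green, red); there is no depth.
- r.get_calibration(name): a dict with "intrinsics" (3x3 intrinsics, pixels), "eye" and "rotation" of the camera in the world. Camera axes: x right, y up, looking along -z (the intrinsics and any distortion apply to the point x, -y, -z); pixel columns grow to the right and rows downward; lengths in m; the calibration is good to about 2 mm. A picture is of the moment at which its call begins. get_calibration takes no time and is no camera call.
- r.finish_job(): hands the job in; it is judged then, once.
Trained networks look in the newest picture that a camera, given by its name, has taken for a name from the list of things; names that differ only in an ending like _2 or _b are one class to them, and where a whole thing is asked for, a point or a joint stands for the part that bears it (a point fixed in the world has none). Each returns a list of dicts, best first, with "confidence" (0 to 1); they miss things now and then, are a little off and sometimes report something else, mostly with a low value. They report only what shows in the picture. A call takes as long as a camera call.
- r.look_for(camera, target): "point" ([x, y, z] in m, in world coordinates, good to about 4 mm: the middle of the surface that is visible of it).
- r.silhouettes(camera, target): "pixels" (480x640 bool, what is visible of it).
The state is a dict: "clock": time; "q": joint angles; "qd": joint speeds; "joint_torque": joint torques, N m; "tool_pos": TCP position; "eef_rot": TCP orientation; "contact_force": force on the tool from outside, world axes, zero at the start; "moment": the same for the moment, N m; "opening": opening from 0.0 (shut) to 1.0 (fully open); "finger_force": force on a finger pad.
Only numpy, scipy, OpenCV 4.12 (cv2) and the standard library are available. Lean on these libraries where they do the work, as an engineer would, in place of code of your own. Each camera call takes 0.05 s, during which the arm holds its last target. There are 200 camera calls.

## Working session

There is one attempt and no reset: what is moved stays moved. The work goes in short steps, Python scripts to look and compute and a tool call to move; the robot and the scene stay as the last step left them, time stands still between calls to the robot, and variables do not carry over. Pictures are saved under pics/ and viewed, at most 10 in all, crops included, and the job is handed in when it is done.

Besides the shell and the picture viewer there is one more tool, called as name(argument=value, ...), one argument or row to a line, values as JSON. play_rows: Moves the arm, as the interface text tells. Its arguments: {"type":"object","properties":{"translation":{"type":"array","items":{"type":"array","items":{"type":"number"}}},"delta_rot":{"type":"array","items":{"type":"array","items":{"type":"number"}}},"grip":{"type":"array","items":{"type":"number"}},"squeeze":{"type":"number"}},"required":["translation","delta_rot","grip"]}

```bash
mkdir -p pics; ls
python3 - <<'E'
from plant import r
import cv2
s=r.get_state();print(s)
for c in("scene","top"):
    cv2.imwrite(f"pics/{c}0.png",r.snapshot(c));k=r.get_calibration(c);print({a:b.tolist() if hasattr(b,'tolist') else b for a,b in k.items()})
    for t in("dock","tray","cover","cover_handle","tray_pivot_corner","tray_far_corner","cup_blue","amber_bottle","petri"):
        print(c,t,[(d["point"],round(d["confidence"],2)) for d in r.look_for(c,t)][:2])
E
```

```text
pics
{'clock': 0.0, 'q': array([-1.13620372,  0.68998425, -0.1945342 ,  1.56634387,  0.15731204,
        0.90255083, -0.21513169]), 'qd': array([-0.00023906,  0.00076941, -0.00044396,  0.00056339, -0.00016264,
       -0.00064573,  0.00069626]), 'joint_torque': array([ 2.29551733e-04, -5.27544165e+01, -1.26665566e+00, -1.53425521e+01,
       -5.26451902e-02,  6.67376386e-03,  1.77682732e-04]), 'tool_pos': array([0.2436694 , 0.57496773, 0.30191034]), 'eef_rot': array([ 1.99020504e-01,  9.79994870e-01, -9.38211619e-04, -1.18400308e-04]), 'contact_force': array([0.56055067, 0.26628097, 0.62716371]), 'moment': array([ 0.01833571, -0.02310792, -0.03206553]), 'finger_force': 0.0, 'opening': 0.9996553220085784}
{'intrinsics': [[443.15863924461655, 0.0, 325.33248219844086], [0.0, 443.15863924461655, 241.3322457233764], [0.0, 0.0, 1.0]], 'eye': [0.032298045846517784, -0.702773475420946, 0.6679677371797446], 'rotation': [0.455907679996708, -0.13976478941750345, -0.2578618769068912, 0.8403102066482089]}
scene dock [([0.6299, 0.0516, 0.0228], 0.81), ([0.4918, 0.1557, 0.0378], 0.74)]
scene tray [(
[... 567 characters left out ...]
526], [0.0, 0.0, 1.0]], 'eye': [0.42918453119660155, 0.060257226114909364, 1.161379380400023], 'rotation': [0.03830797354654287, -0.03733051001489374, -0.7012135987923248, 0.7109419252326463]}
top dock [([0.6402, 0.0804, 0.0066], 0.8)]
top tray [([0.4975, 0.177, 0.0299], 0.83)]
top cover [([0.4521, -0.2527, 0.0097], 0.67), ([0.642, 0.0771, 0.0059], 0.64)]
top cover_handle [([0.4456, -0.2533, 0.0135], 0.91)]
top tray_pivot_corner [([0.4966, 0.1749, 0.0349], 0.74)]
top tray_far_corner [([0.4995, 0.1745, 0.0341], 0.93)]
top cup_blue [([0.6437, 0.0781, 0.007], 0.63), ([0.6403, -0.1047, 0.0598], 0.62)]
top amber_bottle [([0.623, 0.3078, 0.1221], 0.61)]
top petri [([0.5028, 0.3585, 0.0203], 0.91)]
```

View pics/scene0.png

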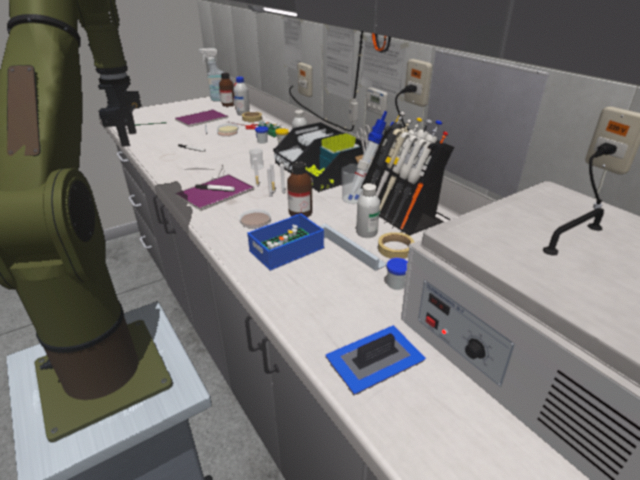

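View pics/top0.png

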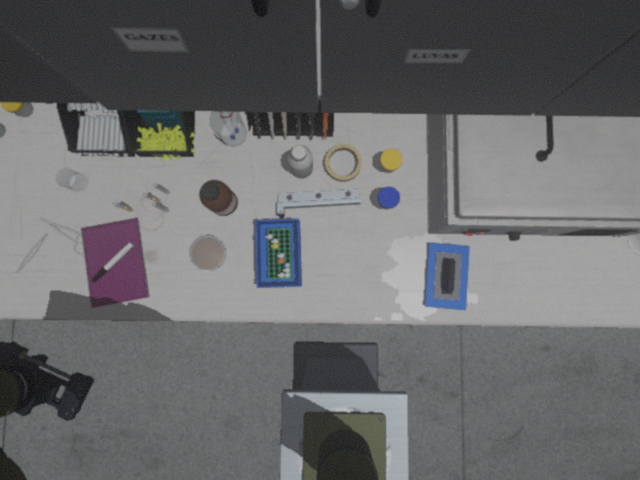

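The scene view shows the tray at about (287,240), the fence at (350,245), the cover at (375,358) and the water bath to its right. In the top view the lug is near (281,210), the tray spans (253–301, 218–287), and the cover is at (447,275). Next I'll fit poses to the silhouettes.

```bash
cat > h.py <<'E'
from plant import r
import numpy as np, cv2
from scipy.optimize import minimize
from scipy.spatial.transform import Rotation as R
def proj(c,P):
    k=r.get_calibration(c); q=R.from_quat(k["rotation"]).inv().apply(np.asarray(P,float)-k["eye"])*[1,-1,-1]
    p=q@np.asarray(k["intrinsics"]).T
    return p[:,:2]/p[:,2:]
def box(x0,x1,y0,y1,z0,z1): return np.array([[x,y,z] for x in(x0,x1) for y in(y0,y1) for z in(z0,z1)])
def place(B,p):
    c,s=np.cos(p[2]),np.sin(p[2]); return np.c_[c*B[:,0]-s*B[:,1]+p[0],s*B[:,0]+c*B[:,1]+p[1],B[:,2]]
MODEL={"tray":[box(-.085,.085,-.055,.055,0,.06)],
"cover":[box(-.083,.083,-.053,.053,.008,.013),box(-.076,.076,-.046,.046,0,.008),box(-.04,.04,-.008,.008,.013,.051)],
"dock":[box(0,.012,-.2,.016,0,.036),box(0,.042,-.2,.016,0,.005),box(-.025,.01,0,.016,0,.036)]}
S=8
def render(c,name,p,off):
    m=np.zeros((480*S//2,640*S//2),np.uint8)
    for B in MODEL[name]:
        h=cv2.convexHull(proj(c,place(B,p)).astype(np.float32))
        cv2.fillConvexPoly(m,np.round(((h+.5)*S/2-.5)*16).astype(np.int32),255,shift=4)
    return cv2.resize(m,(640,480),interpolation=cv2.INTER_AREA)/255.
def sil(c,name):
    l=r.silhouettes(c,name); return l[0]["pixels"] if l else None
def fit(name,p0,cams=("top","scene"),snap=True):
    M={}
    for c in cams:
        if snap: r.snapshot(c)
        m=sil(c,name)
        if m is not None: M[c]=m
    f=lambda p:sum(np.abs(render(c,name,p,0)-M[c]).sum()/M[c].sum() for c in M)
    p=np.array(p0,float)
    for d in(.02,.005): p=minimize(f,p,method="Nelder-Mead",options=dict(initial_simplex=np.vstack([p,p+np.diag([d,d,d*4])]),xatol=2e-4,fatol=1e-4)).x
    return p,f(p),M
E
python3 - <<'E'
from h import *
for n,p0,cs in(("tray",(.5,.175,0),("top","scene")),("tray",(.5,.175,0),("top",)),("cover",(.44,-.26,0),("top","scene")),("cover",(.44,-.26,0),("top",)),("dock",(.62,.15,0),("top","scene")),("dock",(.62,.15,0),("top",))):
    p,e,M=fit(n,p0,cs); print(n,cs,p.round(4),round(e,3))
    if len(cs)==2:
        for c in cs:
            im=cv2.imread(f"pics/{c}1.png") if n!="tray" else r.snapshot(c)
            for B in MODEL[n]:
                cv2.polylines(im,[np.round(cv2.convexHull(proj(c,place(B,p)).astype(np.float32))*16).astype(int)],True,(0,0,255),1,shift=4)
            cv2.imwrite(f"pics/{c}1.png",im)
a=cv2.imread("pics/top1.png")[170:300,240:400];b=cv2.imread("pics/scene1.png")[200:300,230:430]
cv2.imwrite("pics/ov.png",np.vstack([cv2.resize(a,(492,400))[:, :],cv2.resize(b,(492,200))]) )
E
```

```text
tray ('top', 'scene') [0.4994 0.1725 0.0538] 0.05
tray ('top',) [0.4993 0.1726 0.0564] 0.022
cover ('top', 'scene') [ 0.4496 -0.2599 -0.0733] 0.091
cover ('top',) [ 0.4487 -0.2598 -0.0667] 0.051
dock ('top', 'scene') [0.6197 0.163  0.0756] 0.243
dock ('top',) [ 1.4578 -0.4589  0.6844] 1.0
```

View pics/ov.png

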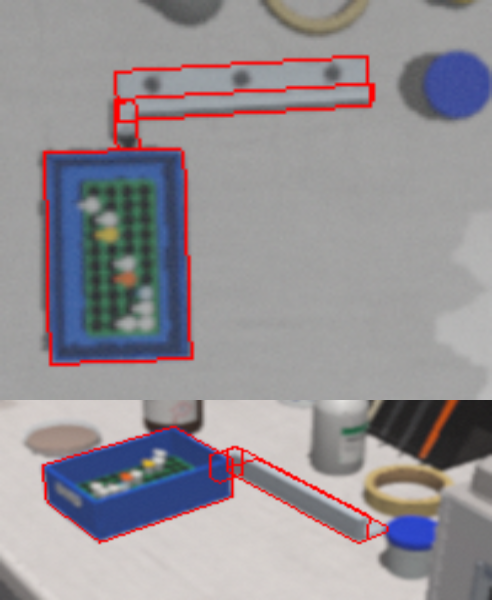

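The overlays match the tray and fence well. The tray's end face is about 10 mm short of the lug tip. First I'll square the tool to the world axes, shut the gripper and go to the tray's left side.

play_rows(
  translation=[
    [0, 0, 0],
    [0, 0, 0],
    [0, 0, 0],
    [-0.02, -0.03, 0],
    [-0.02, -0.035, 0],
    [-0.02, -0.035, 0],
    [-0.02, -0.035, 0],
    [-0.02, -0.035, 0],
    [-0.02, -0.035, 0],
    [-0.02, -0.035, 0],
    [-0.02, -0.035, 0],
    [-0.026, -0.035, 0],
    [0, 0, 0.04],
    [0, 0, 0.045],
    [0, 0, 0.045],
    [0, 0, 0.03],
    [0, 0, 0],
  ],
  delta_rot=[
    [0, 0, -7.65],
    [0, 0, -7.65],
    [0, 0, -7.66],
    [0, 0, 0],
    [0, 0, 0],
    [0, 0, 0],
    [0, 0, 0],
    [0, 0, 0],
    [0, 0, 0],
    [0, 0, 0],
    [0, 0, 0],
    [0, 0, 0],
    [0, 0, 0],
    [0, 0, 0],
    [0, 0, 0],
    [0, 0, 0],
    [0, 0, 0],
  ],
  grip=[-1, -1, -1, -1, -1, -1, -1, -1, -1, -1, -1, -1, -1, -1, -1, -1, -1],
  squeeze=20,
)

```text
clock: 4.12
tool_pos: [0.429, 0.2651, 0.1412]
eef_rot: [-0.0, 1.0, -0.001, -0.001]
contact_force: [-0.8, 0.8, 0.2]
opening: 0.001
finger_force: 0.0
```

play_rows(
  translation=[
    [0, 0, 0.03],
    [0, 0, 0.028],
    [0, -0.01, 0],
    [0, -0.01, 0],
    [0, -0.006, 0],
    [-0.003, -0.006, 0],
    [-0.003, -0.006, 0],
    [-0.003, -0.006, 0],
    [-0.003, -0.006, 0],
    [0, 0, 0],
  ],
  delta_rot=[
    [0, 0, 0],
    [0, 0, 0],
    [0, 0, 0],
    [0, 0, 0],
    [0, 0, 0],
    [0, 0, 0],
    [0, 0, 0],
    [0, 0, 0],
    [0, 0, 0],
    [0, 0, 0],
  ],
  grip=[-1, -1, -1, -1, -1, -1, -1, -1, -1, -1],
)

```text
clock: 5.38
tool_pos: [0.4422, 0.214, 0.0846]
eef_rot: [0.001, 1.0, -0.001, -0.0]
contact_force: [-0.9, 1.2, 0.3]
opening: 0.005
finger_force: 0.1
```

```bash
cat >> h.py <<'E'
D=np.array([.6197,.163,.0756])
def indock(P):
    c,s=np.cos(D[2]),np.sin(D[2]); d=np.atleast_2d(P)[:,:2]-D[:2]; return np.c_[c*d[:,0]+s*d[:,1],-s*d[:,0]+c*d[:,1]]
def report(p0,cams=("top","scene")):
    p,e,M=fit("tray",p0,cams)
    B=np.array([[.085,-.055,0],[-.085,-.055,0]]); s=r.get_state(); t=s["tool_pos"]
    c,sn=np.cos(p[2]),np.sin(p[2]); d=t[:2]-p[:2]
    print("tray",p.round(4),"err",round(e,3),"corners in dock(mm)",(indock(place(B,p))*1e3).round(1).tolist(),"rel yaw deg",round(np.degrees(p[2]-D[2]),1))
    print("tcp",t.round(4),"in tray",[round(c*d[0]+sn*d[1],4),round(-sn*d[0]+c*d[1],4)],"F",np.round(s["contact_force"],1),"t",s["clock"])
    return p
E
python3 -c "
from h import *
report((.5,.17,.25));report((.5,.17,.25),('top',))"
```

```text
tray [0.5109 0.1526 0.2073] err 0.368 corners in dock(mm) [[-17.8, -45.5], [-186.3, -67.8]] rel yaw deg 7.5
tcp [0.4423 0.2149 0.0847] in tray [np.float64(-0.0544), np.float64(0.075)] F [-0.5  0.1  0.7] t 5.575
tray [0.5107 0.1523 0.2067] err 0.245 corners in dock(mm) [[-18.0, -45.8], [-186.5, -68.0]] rel yaw deg 7.5
tcp [0.4421 0.2152 0.0847] in tray [np.float64(-0.0543), np.float64(0.0756)] F [ 0.3 -1.   0.1] t 5.675
```

```bash
python3 -c "
from h import *
a=r.snapshot('top');b=r.snapshot('scene')
cv2.imwrite('pics/v2.png',np.vstack([cv2.resize(a[150:310,200:410],(630,480))[:,:],]))
cv2.imwrite('pics/v2.png',np.hstack([cv2.resize(a[170:310,220:400],(450,350)),cv2.resize(b[190:330,180:320],(350,350))]))"
```

```text
(no output)
```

View pics/v2.png

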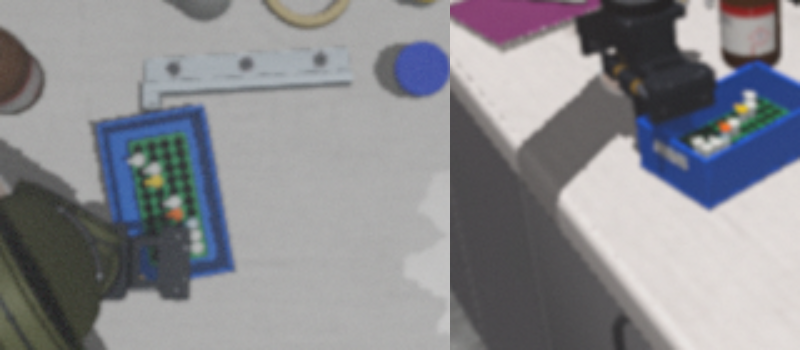

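The left half shows the top view, with the tray turned about 10° and its front edge close to the lug; the gripper hides the tray's lower left. I'll only count model pixels where the bench is visible.

```bash
python3 - <<'E'
s=open('h.py').read()
s=s.replace("M={}\n","M={};W={}\n").replace("if snap: r.snapshot(c)","im=r.snapshot(c); W[c]=im.max(2)>105")
s=s.replace("sum(np.abs(render(c,name,p,0)-M[c]).sum()/M[c].sum() for c in M)","sum((np.abs(render(c,name,p,0)-M[c])*np.where(M[c]|W[c],1,.1)).sum()/M[c].sum() for c in M)")
open('h.py','w').write(s)
E
python3 -c "
from h import *
report((.5,.17,.25));report((.5,.17,.25),('top',))"
```

```text
tray [0.5103 0.1529 0.2045] err 0.081 corners in dock(mm) [[-18.4, -45.5], [-187.0, -67.3]] rel yaw deg 7.4
tcp [0.4418 0.2155 0.0847] in tray [np.float64(-0.0544), np.float64(0.0753)] F [-0.4 -0.4  0.3] t 5.975
tray [0.5099 0.1542 0.1988] err 0.066 corners in dock(mm) [[-19.0, -44.6], [-187.7, -65.5]] rel yaw deg 7.1
tcp [0.4418 0.2155 0.0847] in tray [np.float64(-0.0546), np.float64(0.0735)] F [-0.   0.4  0.3] t 6.075
```

play_rows(
  translation=[
    [0.0005, -0.006, 0],
    [0.0005, -0.006, 0],
    [0.0005, -0.006, 0],
    [0.0005, -0.006, 0],
    [0.0005, -0.006, 0],
    [0.0005, -0.006, 0],
    [0.0005, -0.006, 0],
    [0, -0.005, 0],
    [0, 0, 0],
  ],
  delta_rot=[
    [0, 0, 0],
    [0, 0, 0],
    [0, 0, 0],
    [0, 0, 0],
    [0, 0, 0],
    [0, 0, 0],
    [0, 0, 0],
    [0, 0, 0],
    [0, 0, 0],
  ],
  grip=[-1, -1, -1, -1, -1, -1, -1, -1, -1],
)

```text
clock: 7.2
tool_pos: [0.4386, 0.1675, 0.0847]
eef_rot: [0.001, 1.0, -0.001, 0.0]
contact_force: [-0.3, 0.1, 0.7]
opening: 0.0
finger_force: 0.1
```

```bash
python3 -c "
from h import *
report((.515,.135,.55));"
```

```text
tray [0.5141 0.1262 0.5056] err 1.763 corners in dock(mm) [[-7.9, -43.3], [-162.4, -114.1]] rel yaw deg 24.6
tcp [0.4386 0.1683 0.0848] in tray [np.float64(-0.0457), np.float64(0.0734)] F [-0.3 -0.8  0.4] t 7.4
```

play_rows(
  translation=[
    [0, -0.006, 0],
    [0, -0.006, 0],
    [0, -0.006, 0],
    [0, -0.006, 0],
    [-0.001, -0.006, 0],
    [-0.001, -0.006, 0],
    [-0.001, -0.006, 0],
    [-0.001, -0.006, 0],
    [-0.001, -0.006, 0],
    [0, 0, 0],
  ],
  delta_rot=[
    [0, 0, 0],
    [0, 0, 0],
    [0, 0, 0],
    [0, 0, 0],
    [0, 0, 0],
    [0, 0, 0],
    [0, 0, 0],
    [0, 0, 0],
    [0, 0, 0],
    [0, 0, 0],
  ],
  grip=[-1, -1, -1, -1, -1, -1, -1, -1, -1, -1],
)

```text
clock: 8.65
tool_pos: [0.4429, 0.1132, 0.0847]
eef_rot: [0.001, 1.0, -0.001, -0.001]
contact_force: [-0.1, -0.1, 0.9]
opening: 0.001
finger_force: 0.5
```

```bash
python3 - <<'E'
s=open('h.py').read()
s=s.replace("m=sil(c,name)\n","l=r.silhouettes(c,name); g=render(c,name,p0,0); m=max((d['pixels'] for d in l),key=lambda q:(q*g).sum(),default=None)\n        if m is None or (m*g).sum()<.2*g.sum(): print('no',name,c); continue\n")
open('h.py','w').write(s)
E
python3 -c "
from h import *
report((.53,.11,.85));"
```

```text
tray [0.5257 0.0996 0.9086] err 0.17 corners in dock(mm) [[-0.6, -30.2], [-115.0, -156.0]] rel yaw deg 47.7
tcp [0.4436 0.1144 0.0847] in tray [np.float64(-0.0388), np.float64(0.0738)] F [-0.7  0.9 -0.1] t 8.85
```

play_rows(
  translation=[
    [0, -0.006, 0],
    [0, -0.006, 0],
    [0, -0.006, 0],
    [0, -0.006, 0],
    [-0.001, -0.006, 0],
    [-0.001, -0.006, 0],
    [-0.001, -0.006, 0],
    [-0.001, -0.006, 0],
    [-0.001, -0.004, 0],
    [0, 0, 0],
  ],
  delta_rot=[
    [0, 0, 0],
    [0, 0, 0],
    [0, 0, 0],
    [0, 0, 0],
    [0, 0, 0],
    [0, 0, 0],
    [0, 0, 0],
    [0, 0, 0],
    [0, 0, 0],
    [0, 0, 0],
  ],
  grip=[-1, -1, -1, -1, -1, -1, -1, -1, -1, -1],
)

```text
clock: 10.1
tool_pos: [0.4484, 0.0616, 0.0847]
eef_rot: [0.001, 1.0, -0.001, 0.0]
contact_force: [-1.0, -0.3, 0.7]
opening: 0.006
finger_force: 0.1
```

```bash
python3 -c "
from h import *
report((.54,.09,1.2));"
```

```text
tray [0.5334 0.0864 1.2227] err 0.58 corners in dock(mm) [[-6.8, -15.0], [-76.7, -169.9]] rel yaw deg 65.7
tcp [0.4485 0.0624 0.0847] in tray [np.float64(-0.0516), np.float64(0.0716)] F [ 0.1 -0.1  0.2] t 10.3
```

play_rows(
  translation=[
    [-0.004, -0.005, 0],
    [-0.004, -0.005, 0],
    [-0.004, -0.005, 0],
    [-0.005, -0.005, 0],
    [-0.005, -0.005, 0],
    [-0.005, -0.004, 0],
    [-0.005, -0.004, 0],
    [-0.005, -0.003, 0],
    [0, 0, 0],
  ],
  delta_rot=[
    [0, 0, 0],
    [0, 0, 0],
    [0, 0, 0],
    [0, 0, 0],
    [0, 0, 0],
    [0, 0, 0],
    [0, 0, 0],
    [0, 0, 0],
    [0, 0, 0],
  ],
  grip=[-1, -1, -1, -1, -1, -1, -1, -1, -1],
)

```text
clock: 11.42
tool_pos: [0.4858, 0.0256, 0.0846]
eef_rot: [0.001, 1.0, -0.0, 0.0]
contact_force: [-0.4, -0.9, 0.5]
opening: 0.004
finger_force: 0.6
```

```bash
python3 -c "
from h import *
report((.55,.08,1.5));"
```

```text
tray [0.5503 0.0747 1.6206] err 0.289 corners in dock(mm) [[-18.7, 0.8], [-23.1, -169.2]] rel yaw deg 88.5
tcp [0.4857 0.0264 0.0847] in tray [np.float64(-0.0451), np.float64(0.0669)] F [-0.4 -0.8  0.1] t 11.625
```

play_rows(
  translation=[
    [0.008, 0, 0],
    [0, 0.018, 0],
    [0, 0.018, 0],
    [-0.006, 0, 0],
    [-0.005, 0, 0],
    [-0.005, 0, 0],
    [-0.004, 0, 0],
    [-0.004, 0, 0],
    [-0.002, 0, 0],
    [0, 0, 0],
  ],
  delta_rot=[
    [0, 0, -4.33],
    [0, 0, 0],
    [0, 0, 0],
    [0, 0, 0],
    [0, 0, 0],
    [0, 0, 0],
    [0, 0, 0],
    [0, 0, 0],
    [0, 0, 0],
    [0, 0, 0],
  ],
  grip=[-1, -1, -1, -1, -1, -1, -1, -1, -1, -1],
)

```text
clock: 12.88
tool_pos: [0.4992, 0.0627, 0.0846]
eef_rot: [-0.037, 0.999, -0.001, -0.002]
contact_force: [-4.9, 0.4, 3.4]
opening: 0.005
finger_force: 2.6
```

```bash
python3 -c "
from h import *
report((.56,.08,1.64));"
```

```text
tray [0.5654 0.0746 1.6478] err 0.345 corners in dock(mm) [[-6.0, 1.1], [-5.7, -168.9]] rel yaw deg 90.1
tcp [0.4992 0.0627 0.0846] in tray [np.float64(-0.0068), np.float64(0.0669)] F [-5.7 -0.3  3.9] t 13.075
```

play_rows(
  translation=[
    [-0.002, 0, 0],
    [-0.002, 0, 0],
    [0, 0, 0],
  ],
  delta_rot=[
    [0, 0, 0],
    [0, 0, 0],
    [0, 0, 0],
  ],
  grip=[-1, -1, -1],
)

```text
clock: 13.45
tool_pos: [0.5035, 0.0632, 0.0845]
eef_rot: [-0.037, 0.999, -0.001, -0.001]
contact_force: [-5.6, -1.1, 3.8]
opening: 0.002
finger_force: 2.5
```

play_rows(
  translation=[
    [-0.002, 0, 0],
    [0, 0, 0],
  ],
  delta_rot=[
    [0, 0, 0],
    [0, 0, 0],
  ],
  grip=[-1, -1],
)

```text
clock: 13.7
tool_pos: [0.5043, 0.0634, 0.0845]
eef_rot: [-0.037, 0.999, -0.001, -0.002]
contact_force: [-7.5, -1.0, 6.3]
opening: 0.003
finger_force: 3.9
```

play_rows(
  translation=[
    [-0.001, 0, 0],
    [-0.001, 0, 0],
    [0, 0, 0],
  ],
  delta_rot=[
    [0, 0, 0],
    [0, 0, 0],
    [0, 0, 0],
  ],
  grip=[-1, -1, -1],
)

```text
clock: 14.08
tool_pos: [0.5044, 0.0634, 0.0845]
eef_rot: [-0.038, 0.999, -0.001, -0.004]
contact_force: [-10.9, -0.5, 9.2]
opening: 0.004
finger_force: 6.0
```

```bash
python3 -c "
from h import *
report((.568,.08,1.64));"
```

```text
tray [0.5701 0.0742 1.6428] err 0.366 corners in dock(mm) [[-0.8, 0.0], [-1.4, -170.0]] rel yaw deg 89.8
tcp [0.5044 0.0634 0.0845] in tray [np.float64(-0.0061), np.float64(0.0663)] F [-12.1  -0.4   9.6] t 14.275
```

play_rows(
  translation=[
    [-0.001, 0, 0],
    [-0.001, 0, 0],
    [-0.001, 0, 0],
    [-0.001, 0, 0],
    [0, 0, 0],
    [0, 0, 0],
  ],
  delta_rot=[
    [0, 0, 0],
    [0, 0, 0],
    [0, 0, 0],
    [0, 0, 0],
    [0, 0, 0],
    [0, 0, 0],
  ],
  grip=[-1, -1, -1, -1, -1, -1],
)

```text
clock: 15.02
tool_pos: [0.5047, 0.0634, 0.0844]
eef_rot: [-0.038, 0.999, -0.002, -0.007]
contact_force: [-20.5, -0.2, 16.8]
opening: 0.002
finger_force: 10.1
```

play_rows(
  translation=[
    [0.008, 0, 0],
    [0.02, 0, 0],
    [0, -0.02, 0],
    [0, -0.025, 0],
    [0, -0.025, 0],
    [0, -0.025, 0],
    [0, -0.025, 0],
    [-0.02, 0, 0],
    [-0.025, 0, 0],
    [-0.02, 0, 0],
    [0, 0, 0],
  ],
  delta_rot=[
    [0, 0, 0],
    [0, 0, 0],
    [0, 0, 0],
    [0, 0, 0],
    [0, 0, 0],
    [0, 0, 0],
    [0, 0, 0],
    [0, 0, 0],
    [0, 0, 0],
    [0, 0, 0],
    [0, 0, 0],
  ],
  grip=[-1, -1, -1, -1, -1, -1, -1, -1, -1, -1, -1],
)

```text
clock: 16.4
tool_pos: [0.5607, -0.0522, 0.0848]
eef_rot: [-0.037, 0.999, 0.0, 0.002]
contact_force: [-0.5, -0.4, 0.1]
opening: 0.004
finger_force: 0.0
```

```bash
python3 -c "
from h import *
report((.568,.08,1.64));"
```

```text
tray [0.5706 0.0734 1.6372] err 0.168 corners in dock(mm) [[0.1, -1.2], [-1.5, -171.1]] rel yaw deg 89.5
tcp [ 0.5575 -0.052   0.0846] in tray [np.float64(-0.1243), np.float64(0.0214)] F [ 0.2 -0.7 -0. ] t 16.6
```

play_rows(
  translation=[
    [0, 0.008, 0],
    [0, 0.008, 0],
    [0, 0.004, 0],
    [0, 0.002, 0],
    [0, 0.002, 0],
    [0, 0.002, 0],
    [0, 0, 0],
  ],
  delta_rot=[
    [0, 0, 0],
    [0, 0, 0],
    [0, 0, 0],
    [0, 0, 0],
    [0, 0, 0],
    [0, 0, 0],
    [0, 0, 0],
  ],
  grip=[-1, -1, -1, -1, -1, -1, -1],
)

```text
clock: 17.48
tool_pos: [0.5565, -0.0286, 0.0848]
eef_rot: [-0.036, 0.999, -0.002, -0.0]
contact_force: [0.6, -6.8, 4.1]
opening: 0.01
finger_force: 3.1
```

play_rows(
  translation=[
    [0, 0.002, 0],
    [0, 0.001, 0],
    [0, 0.001, 0],
    [0, 0, 0],
  ],
  delta_rot=[
    [0, 0, 0],
    [0, 0, 0],
    [0, 0, 0],
    [0, 0, 0],
  ],
  grip=[-1, -1, -1, -1],
)

```text
clock: 17.98
tool_pos: [0.5563, -0.0283, 0.0849]
eef_rot: [-0.035, 0.999, -0.005, -0.001]
contact_force: [1.0, -12.5, 6.1]
opening: 0.003
finger_force: 6.4
```

```bash
python3 -c "
from h import *
report((.568,.08,1.64));"
```

```text
tray [0.571  0.0733 1.6288] err 0.248 corners in dock(mm) [[1.1, -1.8], [-1.9, -171.7]] rel yaw deg 89.0
tcp [ 0.5563 -0.0283  0.0849] in tray [np.float64(-0.1006), np.float64(0.0205)] F [  1.1 -12.9   6. ] t 18.175
```

play_rows(
  translation=[
    [0, 0.002, 0],
    [0, 0.001, 0],
    [0, 0, 0],
    [0, -0.015, 0],
    [0, -0.02, 0],
    [0.02, 0, 0],
    [0.025, 0, 0],
    [0.025, 0, 0],
    [0.005, 0.025, 0],
    [0, 0.025, 0],
    [0, 0.025, 0],
    [0, 0.025, 0],
    [0, 0, 0],
  ],
  delta_rot=[
    [0, 0, 0],
    [0, 0, 0],
    [0, 0, 0],
    [0, 0, 0],
    [0, 0, 0],
    [0, 0, 0],
    [0, 0, 0],
    [0, 0, 0],
    [0, 0, 0],
    [0, 0, 0],
    [0, 0, 0],
    [0, 0, 0],
    [0, 0, 0],
  ],
  grip=[-1, -1, -1, -1, -1, -1, -1, -1, -1, -1, -1, -1, -1],
)

```text
clock: 19.8
tool_pos: [0.4762, 0.0435, 0.0847]
eef_rot: [-0.04, 0.999, 0.002, 0.0]
contact_force: [-0.4, -0.8, 0.6]
opening: 0.009
finger_force: 0.0
```

```bash
python3 -c "
from h import *
report((.568,.08,1.64));report((.568,.08,1.64),('scene',))"
```

```text
tray [0.5704 0.075  1.6332] err 0.176 corners in dock(mm) [[0.3, 0.2], [-1.9, -169.8]] rel yaw deg 89.2
tcp [0.4762 0.0391 0.0846] in tray [np.float64(-0.0299), np.float64(0.0962)] F [ 0.  -0.  -0.5] t 20.0
tray [0.5681 0.0758 1.6495] err 0.151 corners in dock(mm) [[-3.3, 2.2], [-2.8, -167.8]] rel yaw deg 90.2
tcp [0.4763 0.0392 0.0846] in tray [np.float64(-0.0294), np.float64(0.0944)] F [0.4 0.5 1.1] t 20.1
```

play_rows(
  translation=[
    [-0.012, 0, 0],
    [-0.01, 0, 0],
    [-0.004, 0, 0],
    [-0.002, 0, 0],
    [-0.002, 0, 0],
    [-0.002, 0, 0],
    [-0.001, 0, 0],
    [-0.001, 0, 0],
    [0, 0, 0],
  ],
  delta_rot=[
    [0, 0, 0],
    [0, 0, 0],
    [0, 0, 0],
    [0, 0, 0],
    [0, 0, 0],
    [0, 0, 0],
    [0, 0, 0],
    [0, 0, 0],
    [0, 0, 0],
  ],
  grip=[-1, -1, -1, -1, -1, -1, -1, -1, -1],
)

```text
clock: 21.22
tool_pos: [0.506, 0.0421, 0.0845]
eef_rot: [-0.038, 0.999, -0.001, -0.004]
contact_force: [-10.0, -1.1, 7.8]
opening: 0.002
finger_force: 4.6
```

play_rows(
  translation=[
    [-0.001, 0, 0],
    [-0.001, 0, 0],
    [0, 0, 0],
  ],
  delta_rot=[
    [0, 0, 0],
    [0, 0, 0],
    [0, 0, 0],
  ],
  grip=[-1, -1, -1],
)

```text
clock: 21.6
tool_pos: [0.5061, 0.0421, 0.0845]
eef_rot: [-0.038, 0.999, -0.002, -0.005]
contact_force: [-14.0, -0.8, 10.7]
opening: 0.007
finger_force: 6.7
```

play_rows(
  translation=[
    [-0.001, 0, 0],
    [-0.001, 0, 0],
    [0, 0, 0],
    [0.02, 0, 0],
    [0.02, 0, 0],
    [0, 0, -0.03],
    [0, 0, -0.04],
    [0, 0, -0.04],
    [0, -0.03, -0.03],
    [0, -0.04, 0],
    [0, -0.045, 0],
    [0, -0.045, 0],
    [0, -0.045, 0],
    [0, -0.045, 0],
    [0, -0.02, 0],
    [0, 0, 0],
  ],
  delta_rot=[
    [0, 0, 0],
    [0, 0, 0],
    [0, 0, 0],
    [0, 0, 0],
    [0, 0, 0],
    [0, 0, 0],
    [0, 0, 0],
    [0, 0, 0],
    [0, 0, 0],
    [0, 0, 0],
    [0, 0, 0],
    [0, 0, 0],
    [0, 0, 0],
    [0, 0, 4.2],
    [0, 0, 4.2],
    [0, 0, 0],
  ],
  grip=[-1, -1, -1, -1, -1, -1, -1, -1, -1, -1, -1, -1, 1, 1, 1, 1],
)

```text
clock: 23.6
tool_pos: [0.4928, -0.2295, 0.2245]
eef_rot: [0.037, 0.999, -0.0, -0.0]
contact_force: [-0.6, 0.7, -0.0]
opening: 0.441
finger_force: 0.0
```

Run:
```python
from h import *
p=report((.568,.08,1.64));report((.568,.08,1.64),('top',))
for cs in(("top","scene"),("scene",)):
    c,e,M=fit("cover",(.4496,-.26,-.073),cs);print("cover",c.round(4),round(e,3))
for l in r.look_for("scene","cover_handle")[:2]: print(l["point"],l["confidence"])
s=r.get_state();print(s["q"].round(3),s["tool_pos"],np.degrees(R.from_quat(s["eef_rot"]).as_matrix()[:2,1]@np.eye(2)), R.from_quat(s["eef_rot"]).as_matrix().round(4).tolist())
k=r.get_calibration("scene");K=np.array(k["intrinsics"])
for u in((403,300),(560,480)):
    d=R.from_quat(k["rotation"]).apply(np.linalg.inv(K)@[*u,1]*[1,-1,-1]);e=np.array(k["eye"]);print(u,(e-d*e[2]/d[2]).round(3))
im=np.hstack([cv2.resize(r.snapshot("top")[170:310,250:490],(600,350))])
for q,n in((p,"tray"),(c,"cover")):
    for B in MODEL[n]: cv2.polylines(im,[np.round(((cv2.convexHull(proj("top",place(B,q)).astype(np.float32))-[250,170]+.5)*2.5-.5)*16).astype(int)],True,(0,0,255),1,shift=4)
cv2.imwrite("pics/v3.png",im)
```

```text
tray [0.5707 0.0746 1.6446] err 0.066 corners in dock(mm) [[-0.4, 0.4], [-0.7, -169.6]] rel yaw deg 89.9
tcp [ 0.4935 -0.2266  0.2249] in tray [np.float64(-0.2947), np.float64(0.0992)] F [ 1.2  0.3 -0.9] t 23.8
tray [0.5715 0.0773 1.6319] err 0.047 corners in dock(mm) [[1.7, 2.4], [-0.8, -167.6]] rel yaw deg 89.2
tcp [ 0.4935 -0.2272  0.2249] in tray [np.float64(-0.2992), np.float64(0.0965)] F [ 0.2 -0.2 -0. ] t 23.9
cover [ 0.4491 -0.2597 -0.0772] 0.153
cover [ 0.4488 -0.2599 -0.0897] 0.032
[0.4358, -0.2718, 0.0209] 0.71
[0.566, 0.06, 0.0325] 0.54
[ 0.753  0.775 -0.692  1.872  0.708  0.757  1.163] [ 0.49316407 -0.22889075  0.22468745] [ 4.05927815 57.15180298] [[-0.9975, 0.0708, -0.0], [0.0708, 0.9975, 0.0001], [0.0, 0.0001, -1.0]]
(403, 300) [ 0.617 -0.157  0.   ]
(560, 480) [ 0.531 -0.6    0.   ]
```

View pics/v3.png

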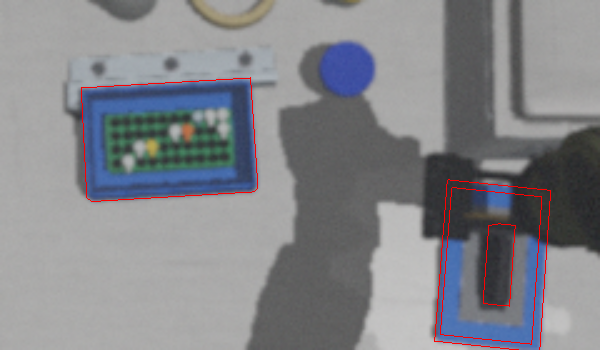

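play_rows(
  translation=[
    [0.021, -0.017, 0],
    [0.021, -0.017, 0],
    [0, 0, 0.02],
    [0, 0, 0],
  ],
  delta_rot=[
    [0, 0, 0],
    [0, 0, 0],
    [0, 0, 0],
    [0, 0, 0],
  ],
  grip=[1, 1, 1, 1],
)

```text
clock: 24.8
tool_pos: [0.4481, -0.26, 0.2039]
eef_rot: [0.036, 0.999, 0.0, -0.001]
contact_force: [0.5, 1.2, -0.5]
opening: 1.002
finger_force: 0.0
```

```bash
python3 -c "
from h import *
cv2.imwrite('pics/v4.png',r.snapshot('scene'))
s=r.get_state();print(s['q'].round(3),s['tool_pos'].round(4),s['contact_force'].round(1))"
```

```text
[ 0.83   0.778 -0.663  1.961  0.765  0.672  1.178] [ 0.4488 -0.2597  0.2046] [ 0.1 -0.4  0.3]
```

View pics/v4.png

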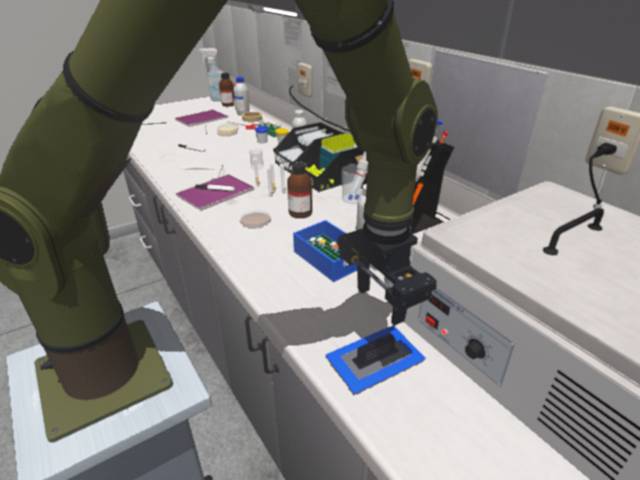

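The gripper is above the cover with its fingers straddling the fin line. The forearm is high and clear of the bath, so I'll descend in stages.

play_rows(
  translation=[
    [0, 0, 0.02],
    [0, 0, 0.02],
    [0, 0, 0.02],
    [0, 0, 0.015],
    [0, 0, 0],
  ],
  delta_rot=[
    [0, 0, 0],
    [0, 0, 0],
    [0, 0, 0],
    [0, 0, 0],
    [0, 0, 0],
  ],
  grip=[1, 1, 1, 1, 1],
)

```text
clock: 25.48
tool_pos: [0.4489, -0.2596, 0.1292]
eef_rot: [0.035, 0.999, 0.0, -0.0]
contact_force: [-0.6, -0.6, 0.2]
opening: 1.0
finger_force: 0.0
```

play_rows(
  translation=[
    [0, 0, 0.015],
    [0, 0, 0.014],
    [0, 0, 0.011],
    [0, 0, 0],
  ],
  delta_rot=[
    [0, 0, 0],
    [0, 0, 0],
    [0, 0, 0],
    [0, 0, 0],
  ],
  grip=[1, 1, 1, 1],
)

```text
clock: 25.98
tool_pos: [0.4484, -0.2597, 0.0887]
eef_rot: [0.035, 0.999, 0.0, -0.001]
contact_force: [0.5, 0.0, 0.8]
opening: 1.001
finger_force: 0.0
```

Next I'll close firmly, let the fingers settle, and lift a little.

play_rows(
  translation=[
    [0, 0, 0],
    [0, 0, 0],
    [0, 0, 0],
    [0, 0, 0],
    [0, 0, 0],
    [0, 0, 0],
    [0, 0, 0],
    [0, 0, 0],
    [0, 0, -0.01],
    [0, 0, -0.02],
    [0, 0, -0.03],
    [0, 0, -0.03],
    [0, 0, -0.03],
    [0, 0, 0],
  ],
  delta_rot=[
    [0, 0, 0],
    [0, 0, 0],
    [0, 0, 0],
    [0, 0, 0],
    [0, 0, 0],
    [0, 0, 0],
    [0, 0, 0],
    [0, 0, 0],
    [0, 0, 0],
    [0, 0, 0],
    [0, 0, 0],
    [0, 0, 0],
    [0, 0, 0],
    [0, 0, 0],
  ],
  grip=[-1, -1, -1, -1, -1, -1, -1, -1, -1, -1, -1, -1, -1, -1],
  squeeze=60,
)

```text
clock: 27.72
tool_pos: [0.4497, -0.2602, 0.2118]
eef_rot: [0.036, 0.999, -0.001, 0.002]
contact_force: [1.3, 0.1, -1.7]
opening: 0.175
finger_force: 60.0
```

Run:
```python
from h import *
def ray(c,u,z):
    k=r.get_calibration(c);d=R.from_quat(k["rotation"]).apply(np.linalg.inv(np.array(k["intrinsics"]))@[*u,1]*[1,-1,-1]);e=np.array(k["eye"]);return (e+d*(z-e[2])/d[2]).round(3)
print("base left/mid/right",ray("scene",(357,228),0),ray("scene",(368,236),0),ray("scene",(379,233),0))
for z in(0,.1,.15): print(z,ray("top",(298,160),z),ray("top",(298,175),z),"cap",ray("top",(300,152),z),ray("scene",(369,187),z))
MODEL0=[B.copy() for B in MODEL["cover"]]
s=r.get_state();z=s["tool_pos"][2]-.0887
MODEL["cover"]=[B+[0,0,z] for B in MODEL0]
for cs in(("top",),("scene",)):
    p,e,M=fit("cover",(.4496,-.26,-.073),cs);print(cs,p.round(4),round(e,3),s["tool_pos"].round(4),s["q"].round(2))
```

```text
base left/mid/right [0.724 0.155 0.   ] [0.723 0.103 0.   ] [0.759 0.098 0.   ]
0 [0.751 0.129 0.   ] [0.71  0.128 0.   ] cap [0.773 0.124 0.   ] [0.922 0.345 0.   ]
0.1 [0.723 0.123 0.1  ] [0.686 0.122 0.1  ] cap [0.743 0.119 0.1  ] [0.788 0.188 0.1  ]
0.15 [0.709 0.12  0.15 ] [0.674 0.119 0.15 ] cap [0.729 0.116 0.15 ] [0.722 0.11  0.15 ]
('top',) [ 0.4506 -0.2583 -0.0637] 0.096 [ 0.4497 -0.2602  0.2118] [ 0.84  0.77 -0.67  1.96  0.76  0.68  1.19]
('scene',) [ 0.4475 -0.2607 -0.0749] 0.085 [ 0.4497 -0.2602  0.2118] [ 0.84  0.77 -0.67  1.96  0.76  0.68  1.19]
```

play_rows(
  translation=[
    [0, 0, -0.02],
    [0, 0.01, -0.02],
    [0, 0.02, 0],
    [0, 0.03, 0],
    [0, 0.035, 0],
    [-0.005, 0.035, 0],
    [-0.01, 0.035, 0],
    [-0.015, 0.035, 0],
    [-0.015, 0.035, 0],
    [-0.015, 0.035, 0],
    [-0.015, 0.032, 0],
    [-0.012, 0.02, 0],
    [-0.006, 0.014, 0],
    [-0.004, 0.007, 0],
    [0, 0, 0],
  ],
  delta_rot=[
    [0, 0, 0],
    [0, 0, 0],
    [0, 0, 0],
    [0, 0, 0],
    [0, 0, 0],
    [0, 0, 0],
    [0, 0, 0],
    [0, 0, 0],
    [0, 0, 0],
    [0, 0, 0],
    [0, 0, 0],
    [0, 0, 0],
    [0, 0, 0],
    [0, 0, 0],
    [0, 0, 0],
  ],
  grip=[-1, -1, -1, -1, -1, -1, -1, -1, -1, -1, -1, -1, -1, -1, -1],
)

```text
clock: 29.8
tool_pos: [0.5698, 0.0753, 0.2496]
eef_rot: [0.035, 0.999, -0.0, -0.0]
contact_force: [0.5, 0.2, -1.4]
opening: 0.174
finger_force: 60.0
```

play_rows(
  translation=[
    [0, 0, 0],
    [0, 0, 0],
    [0, 0, 0],
    [0, 0, 0],
    [0, 0, 0],
    [0, 0, 0],
    [0, 0, 0],
    [0, 0, 0],
    [0, 0, 0],
    [0, 0, 0],
    [0, 0, 0],
    [0, 0, 0],
    [0, 0, 0],
    [0, 0, 0],
    [0, 0, 0],
    [0, 0, 0],
    [0, 0, 0],
  ],
  delta_rot=[
    [0, 0, -4],
    [0, 0, -7],
    [0, 0, -7],
    [0, 0, -7],
    [0, 0, -7],
    [0, 0, -7],
    [0, 0, -7],
    [0, 0, -7],
    [0, 0, -7],
    [0, 0, -7],
    [0, 0, -7],
    [0, 0, -7],
    [0, 0, -7],
    [0, 0, -6],
    [0, 0, -4.4],
    [0, 0, 0],
    [0, 0, 0],
  ],
  grip=[-1, -1, -1, -1, -1, -1, -1, -1, -1, -1, -1, -1, -1, -1, -1, -1, -1],
)

```text
clock: 31.92
tool_pos: [0.5698, 0.0746, 0.2496]
eef_rot: [0.733, -0.681, 0.0, 0.0]
contact_force: [-0.5, -0.7, -1.2]
opening: 0.175
finger_force: 60.0
```

```bash
cat > m.py <<'E'
from h import *
s=r.get_state();m=R.from_quat(s["eef_rot"]).as_matrix();yaw=np.arctan2(-m[0,1],m[1,1]);t=s["tool_pos"];print(t.round(4),"yaw",yaw.round(4),"tiltz",m[:,2].round(4),"q",s["q"].round(2))
z=t[2]-.0887
MODEL["cover"]=[B+[0,0,z] for B in MODEL["cover"]]
for cs in(("top",),("scene",),("top","scene")):
    p,e,M=fit("cover",(t[0],t[1],yaw),cs);print("cover",cs,p.round(4),round(e,3))
im=r.snapshot("scene")[140:300,200:440]
cv2.imwrite("pics/v5.png",cv2.resize(im,(720,480)))
E
python3 m.py
```

```text
[0.5698 0.0746 0.2496] yaw 1.6443 tiltz [-2.e-04 -7.e-04 -1.e+00] q [ 0.36  0.92 -1.1   1.75  0.92  1.09  2.15]
cover ('top',) [0.5715 0.0735 1.6279] 0.367
cover ('scene',) [0.571  0.0725 1.6338] 0.041
cover ('top', 'scene') [0.5706 0.0761 1.6116] 0.474
```

View pics/v5.png

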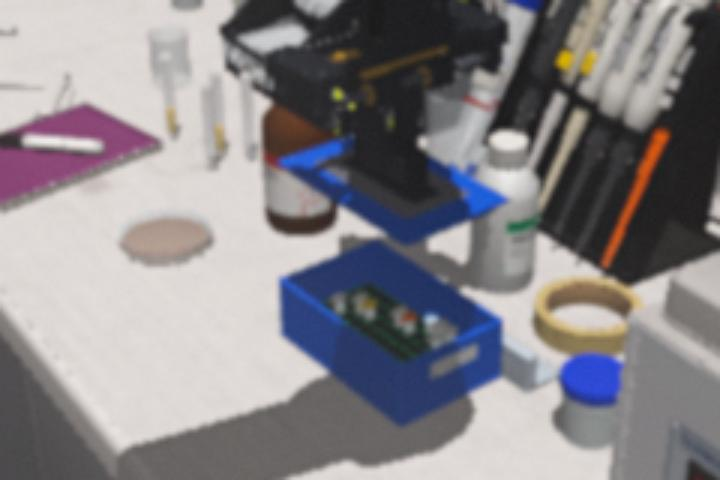

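The cover hangs level above the tray and clear of the amber bottle and the white bottle. I'll lower it to just above the rim and compare the two.

play_rows(
  translation=[
    [0, 0, 0.02],
    [0, 0, 0.025],
    [0, 0, 0.02],
    [0, 0, 0.015],
    [0, 0, 0.008],
    [0, 0, 0],
  ],
  delta_rot=[
    [0, 0, 0],
    [0, 0, 0],
    [0, 0, 0],
    [0, 0, 0],
    [0, 0, 0],
    [0, 0, 0],
  ],
  grip=[-1, -1, -1, -1, -1, -1],
)

```text
clock: 33.12
tool_pos: [0.5699, 0.0754, 0.1613]
eef_rot: [0.733, -0.68, -0.0, 0.0]
contact_force: [-0.6, 0.1, -2.0]
opening: 0.174
finger_force: 60.0
```

```bash
cat >> m.py <<'E'
for cs in(("scene",),("top",)):
    p,e,M=fit("tray",(.5707,.075,1.645),cs);print("tray",cs,p.round(4),round(e,3))
im=cv2.resize(r.snapshot("scene")[190:290,270:390],(720,600),interpolation=cv2.INTER_CUBIC);cv2.imwrite("pics/v6.png",im)
E
python3 m.py
```

```text
[0.5699 0.0754 0.1613] yaw 1.6464 tiltz [-5.e-04  1.e-04 -1.e+00] q [ 0.32  1.03 -1.01  1.81  1.07  0.97  2.05]
cover ('top',) [0.5708 0.0746 1.636 ] 0.365
cover ('scene',) [0.5718 0.0739 1.6416] 0.041
cover ('top', 'scene') [0.5712 0.076  1.6455] 0.378
tray ('scene',) [0.5692 0.0731 1.6247] 0.122
tray ('top',) [0.5795 0.0752 1.6357] 0.358
```

View pics/v6.png

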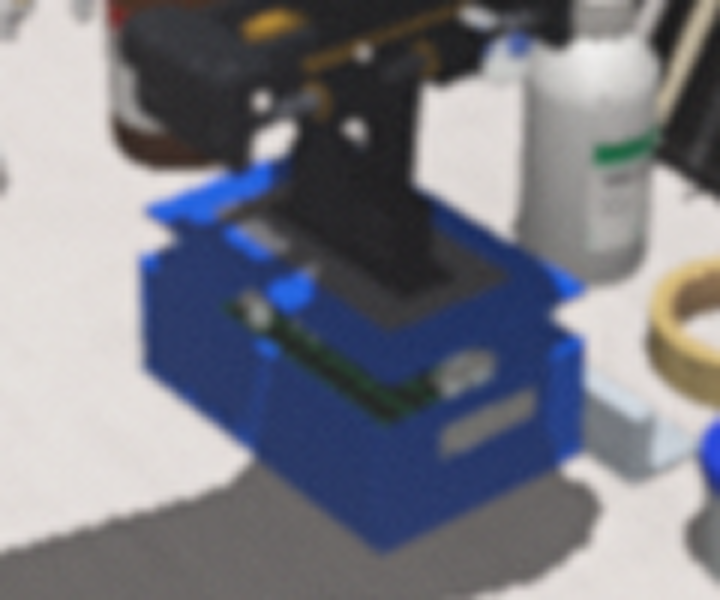

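The cover is centred on the tray within about 2 mm. I'll lower it slowly and watch the force.

play_rows(
  translation=[
    [0, 0, 0.005],
    [0, 0, 0.004],
    [0, 0, 0.003],
    [0, 0, 0.002],
    [0, 0, 0],
  ],
  delta_rot=[
    [0, 0, 0],
    [0, 0, 0],
    [0, 0, 0],
    [0, 0, 0],
    [0, 0, 0],
  ],
  grip=[-1, -1, -1, -1, -1],
)

```text
clock: 34.45
tool_pos: [0.5699, 0.0753, 0.1476]
eef_rot: [0.733, -0.68, -0.0, 0.0]
contact_force: [-0.6, -0.4, -1.2]
opening: 0.176
finger_force: 60.0
```

play_rows(
  translation=[
    [0, 0, 0.002],
    [0, 0, 0.002],
    [0, 0, 0],
  ],
  delta_rot=[
    [0, 0, 0],
    [0, 0, 0],
    [0, 0, 0],
  ],
  grip=[-1, -1, -1],
)

```text
clock: 34.83
tool_pos: [0.5699, 0.0753, 0.1435]
eef_rot: [0.733, -0.68, -0.0, 0.0]
contact_force: [0.0, -0.3, -2.0]
opening: 0.175
finger_force: 60.0
```

Five millimetres into the rim with no resistance.

play_rows(
  translation=[
    [0, 0, 0.001],
    [0, 0, 0.001],
    [0, 0, 0.001],
    [0, 0, 0],
  ],
  delta_rot=[
    [0, 0, 0],
    [0, 0, 0],
    [0, 0, 0],
    [0, 0, 0],
  ],
  grip=[-1, -1, -1, -1],
)

```text
clock: 35.33
tool_pos: [0.57, 0.0754, 0.1417]
eef_rot: [0.733, -0.68, 0.0, -0.0]
contact_force: [-2.3, -0.7, 6.8]
opening: 0.175
finger_force: 60.0
```

play_rows(
  translation=[
    [0, 0, 0],
    [0, 0, 0],
    [0, 0, 0],
    [0, 0, 0],
    [0, 0, 0],
    [0, 0, 0],
    [0, 0, 0],
    [0, 0, 0],
  ],
  delta_rot=[
    [0, 0, 0],
    [0, 0, 0],
    [0, 0, 0],
    [0, 0, 0],
    [0, 0, 0],
    [0, 0, 0],
    [0, 0, 0],
    [0, 0, 0],
  ],
  grip=[-0.6, -0.5, -0.4, -0.2, 0.2, 0.6, 0.6, 0.6],
)

```text
clock: 36.33
tool_pos: [0.57, 0.0753, 0.1407]
eef_rot: [0.733, -0.68, -0.0, -0.0]
contact_force: [0.6, -0.9, 0.1]
opening: 0.796
finger_force: 0.0
```

play_rows(
  translation=[
    [0, 0, -0.01],
    [0, 0, -0.03],
    [0, 0, -0.04],
    [0, 0, -0.04],
    [0, 0, -0.04],
    [0, 0.03, 0],
    [0, 0.05, 0],
    [0, 0.05, 0],
    [0, 0.03, 0],
    [0, 0, 0],
  ],
  delta_rot=[
    [0, 0, 0],
    [0, 0, 0],
    [0, 0, 0],
    [0, 0, 0],
    [0, 0, 0],
    [0, 0, 0],
    [0, 0, 0],
    [0, 0, 0],
    [0, 0, 0],
    [0, 0, 0],
  ],
  grip=[0.6, 0.6, 0.6, 0.6, 0.6, 0.6, 0.6, 0.6, 0.6, 0.6],
)

```text
clock: 37.58
tool_pos: [0.4088, 0.0628, 0.3014]
eef_rot: [0.734, -0.679, 0.001, 0.001]
contact_force: [0.5, -0.2, 0.1]
opening: 0.8
finger_force: 0.0
```

Run:
```python
from h import *
s=r.get_state();print(s["tool_pos"].round(3),s["clock"],s["opening"])
MODEL["cover"]=[B+[0,0,.052] for B in MODEL["cover"]]
for cs in(("top",),("scene",)):
    for n in("tray","cover"):
        p,e,M=fit(n,(.5707,.075,1.645),cs);print(n,cs,p.round(4),round(e,3))
for c in("cup_blue","amber_bottle","petri"): print(c,[d["point"] for d in r.look_for("scene",c)][:1])
a=cv2.resize(r.snapshot("scene")[200:290,260:430],(790,418),interpolation=cv2.INTER_CUBIC);cv2.imwrite("pics/v7.png",a)
```

```text
[0.409 0.063 0.301] 37.575 0.8002226039973114
no tray top
tray ('top',) [0.5707 0.075  1.645 ] 0
cover ('top',) [0.5712 0.0748 1.6597] 0.062
tray ('scene',) [0.5666 0.0738 1.6629] 0.671
cover ('scene',) [0.5716 0.0768 1.666 ] 0.057
cup_blue [[0.6313, -0.1102, 0.052]]
amber_bottle [[0.6187, 0.2925, 0.0756]]
petri [[0.4971, 0.3459, 0.0194]]
```

View pics/v7.png

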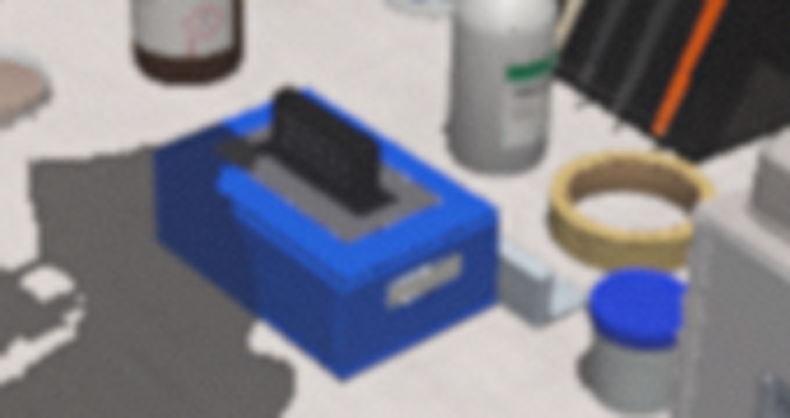

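The cover sits level on the rim all round, and the cup, bottle and dish are where they started. Handing in.

```bash
python3 -c "
from plant import r
print(r.finish_job())"
```

```text
the job is handed in; nothing more can be done
None
```

The tray is turned and docked against the fence and lug, the cover is seated level on it, and the job was handed in at about 38 s; the hand-in returned no verdict.

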